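Seat-mast cap: roll the badge flat up in the V-blocks and shut the spray mask

TASK

Get the seat-mast cap ready for spraying its badge: leaving it lying in the V-blocks of the masking jig, roll it until the bare flat faces straight up and slide it along until the flat is centred where the mask's window will come, and let go of it. Then fold the hinged yellow mask right down over it, so that the flat shows in the window. Do not push or knock over anything else on the bench.

Things in the scene. Friction and masses are not known exactly. Their poses are not given: they have to be found in the camera images.
- cap: Seat-mast cap: black round tube 34 mm in diameter, 203 mm long with its saddle-clamp head, 0.22 to 0.4 kg, loose in two V-blocks; turns and slides easily, stays where left. Bare silver flat 34 mm long, 24 mm wide, 12 mm from the tube's axis. Origin: on the tube's axis at the flat's mid-length. z axis: along the tube towards the head. x axis: straight out of the flat (x up = flat up).
- cap_tail (a point): Middle of the plain end of the tube, on its axis, 105 mm from the cap's origin (axes as the cap's). The tube is plain and round from here to 17 mm from the origin; grip it where it sticks out past the V-block. A short silver slot on the tube at this end lies on the flat's side.
- cap_head (a point): Middle of the clamp head on the other end, on the tube's axis, 78 mm from the cap's origin (axes as the cap's). The head fills 62 to 98 mm from the origin, within 25 mm of the axis. Its steel nut lies on the flat's side, its brass nut opposite.
- jig: Masking jig fixed to the bench: aluminium base 150 (x) x 130 (y) x 12 mm, two dark steel 90-degree V-blocks, two hinge posts and a yellow hinged mask. Origin: on the bench under its middle. y axis: along the Vs, towards the cap's head end; x: level, from the tube to the mask's hinge; z up. Posts 12 x 10 mm at x 51, y +-27 mm, up to 113 mm high.
- jig_seat (a point): Where the cap's origin belongs: on the axis of the seated tube, 95 mm above the bench, midway between the V-blocks, under the middle of the shut mask's window. Axes as the jig's, tube along y. The V-blocks stand from 35 to 47 mm either side of this point along y, within 32 mm of it in x, and their tops are at the height of the tube's axis.
- mask (a joint): Angle of the yellow mask: 0 = shut, level over the tube on its stop (2 mm above the tube); 1.57 = upright; more = leaning back, away from the tube; range 0 to 2.35 rad. Hinge along the jig's y at jig x 45 mm, 116 mm above the bench, mid-thickness of the sheet: 4 mm thick, 66 mm wide, free edge 80 mm from the hinge. Stiff: stays at any angle, takes 1 to 2 N at its edge to move.
- mask_edge (a point): Middle of the mask's free edge, on its outer face (up when shut). z axis: out of that face; -x: from hinge to edge. The window, 46 mm (along y) x 30 mm, lies 30 to 60 mm from the hinge, so a solid strip 20 mm wide along the edge can be pushed.
- gun: Bystander: spray gun with white gravity cup on a blue stand, 212 mm tall, within 70 mm of its upright axis up to 125 mm (the gun), the cup above that within 50 mm. Origin: middle of the foot, on the bench. Leave it standing.
- tin: Bystander: red paint tin, 90 mm in diameter, 104 mm tall. Origin: middle of its underside.
- hardener: Bystander: white bottle with a red cap, 58 mm in diameter, 150 mm tall. Origin: middle of its underside.
- tape: Bystander: roll of masking tape lying flat, 110 mm in diameter, 36 mm high. Origin: middle of its underside.
- mixcup: Bystander: white mixing cup, 84 mm in diameter, 95 mm tall. Origin: middle of its underside.
- sander: Bystander: blue sanding block 122 x 64 mm, 46 mm high. Origin: middle of its underside.
Things that resemble listed ones, but are neither listed nor needed, are in the scene too. Leave any blue, pink or purple look-alike of the cap alone.

How it is judged (in metres and radians):
On the way, in this order (a step that is already met when the one before it is completed fails the run):
1. the part lies in the V-blocks, let go, its flat facing up and centred lengthwise under the place of the window (angle between cap's own x axis and vertical below 0.12 rad and y of cap in the frame of jig between -0.006 and 0.006 m and z of cap in the frame of jig between 0.091 and 0.099 m and linear speed of cap below 0.02 m/s and angular speed of cap below 0.2 rad/s and contact force between the fingers and cap below 0.1 N), for 0.2 s.
2. the mask is folded shut over the part (value of joint mask below 0.06 rad), for 0.2 s.
At the end, for the whole second after the job is handed in: The part rests in the V-blocks (its axis within 4 mm of the seated height), its flat faces up within 0.12 rad (7 degrees) and is centred in the window within 6 mm lengthwise; the mask is shut to within 0.06 rad; nothing is held or moving (angle between cap's own x axis and vertical below 0.12 rad and y of cap in the frame of jig between -0.006 and 0.006 m and z of cap in the frame of jig between 0.091 and 0.099 m and linear speed of cap below 0.02 m/s and angular speed of cap below 0.2 rad/s and value of joint mask below 0.06 rad); the robot touches nothing.
It fails at once if the part is lifted more than 20 mm out of the V-blocks (z of cap in the frame of jig above 0.115 m).
It fails at once if the spray gun, paint tin, hardener bottle: one is pushed more than 30 mm or tipped over (distance of any of gun, tin, hardener from where it was at the start of the episode above 0.03 m or angle between any of gun, tin, hardener's own z axis and vertical above 0.4 rad).
It fails at once if the roll of tape, mixing cup, sanding block: one is pushed more than 30 mm or tipped over (distance of any of tape, mixcup, sander from where it was at the start of the episode above 0.03 m or angle between any of tape, mixcup, sander's own z axis and vertical above 0.4 rad).
It also fails if it takes over 72 s, if anything falls off the work surface, if the arm or the gripper's body presses on something with over 40 N, if the wrist force passes 120 N, or if a joint passes its speed limit or range.

ROBOT

A 6-joint arm with a two-finger parallel gripper is mounted at the origin on the work surface. World frame = base frame: x ahead of the robot, y to its left, z up, the work surface at z = 0. Lengths are in m, angles in degrees, forces in N, time in s.
With the tool pointing down it reaches from about 0.25 to 0.8 m from the base axis. Payload 8.5 kg.
Tool frame: the origin (TCP) lies midway between the tips of the shut fingers; the grasp point (between the pads) lies 19 mm behind it; z points along the fingers, y is the line along which they close (so a half turn about z gives the same grasp; the last joint's range is limited). The gripper opens to 85 mm and grips with 20 to 120 N. Pads are 22 mm wide; open, the fingers measure 114 mm over their backs; the gripper's body (76 mm by 85 mm) begins 54 mm behind the grasp point. The pads swing forward as they close: fully open they stand 13 mm farther back than shut.
Start: joints at [64.744, 13.648, -0.773, 75.585, 0, 90], TCP at [0.224, 0.475, 0.209] pointing down, gripper open.
Joint ranges: [-152.45, 152.45], [-59.26, 108.67], [-65.41, 83.53], [-104.44, 129.93], [-82.83, 76.93], [-180, 180]. Speed limits (degrees/s): [127.2, 127.2, 159.86, 180, 180, 180].

INTERFACE

Orientations are given as [roll, pitch, yaw] about the fixed x, y, z axes, in that order (R = Rz(yaw) Ry(pitch) Rx(roll)).
In Python, from rig import * gives the robot as it stands. The module is installed in compiled form; this text tells all that it offers.
- The arm moves only by the shell command python3 -m creep 'ROWS' [FORCE]. ROWS is JSON, a list that holds one entry, the list of rows, each a list of 7 numbers: the shift along the world's x, y, z in m, then the turn, a rotation vector about the world's x, y, z in rad, then the gripper's target within -1 to 1 (shut at 1, half-way at 0, fully open at -1). In form: [[[x, y, z, ax, ay, az, gripper], ...]]. A call has 1 to 20 rows; each row shifts and turns the commanded pose from where the row before left it; what a row does not reach is not made up. A row lasts 1/12 s, in which the tool goes at most 41.7 mm and 7.16 degrees, less where a joint would pass 70% of its speed; a pose out of reach is approached as far as the arm can. A call is refused whole if a number of a shift passes 0.0417 or a number of a turn 0.125, either way. A call with a gripper value outside its range is refused whole. The fingers move at their own pace and stop on an object; FORCE is the grip in N (left out, the last holds). Time passes only in rows, so rows that do not move let the fingers close. It gives the time, the measured TCP pose, the force, the opening and the grip force at its end, in the units of the state.
- get_obs(): the state, without advancing time (a new reading comes with each control period).
- capture(name): name is "side" or "top"; returns a dict with "img" (400x640x3 uint8, red, green, blue), "intrinsics" (3x3 intrinsics, pixels), "k1" (the pictures are not rectified: a ray, as slopes to the right and down, at radius r is drawn at 1 + k1 r^2 times it, then the intrinsics apply), "cam_to_world" (4x4, takes a point from camera to world coordinates). Camera axes: x right, y up, looking along -z (the intrinsics and any distortion apply to the point x, -y, -z); pixel columns grow to the right and rows downward; lengths in m; the calibration is good to about 2 mm. A picture is of the moment at which its call begins. There is no depth.
- job_done(): hands the job in; it is judged then, once.
The state is a dict: "time": time; "q": joint angles; "qd": joint speeds; "joint_efforts": joint torques, N m; "ee_pos": TCP position; "tcp_rot": TCP orientation; "contact_force": force on the tool from outside, world axes, zero at the start; "torque": the same for the moment, N m; "width": opening from 0.0 (shut) to 1.0 (fully open); "grip_force": force on a finger pad.
Only numpy, scipy, OpenCV 4.12 (cv2) and the standard library are available. Lean on these libraries where they do the work, as an engineer would, in place of code of your own. Each camera call takes 0.05 s, during which the arm holds its last target. There are 200 camera calls.

## Working session

There is one attempt and no reset: what is moved stays moved. The work goes in short steps, Python scripts to look and compute and a shell command to move; the robot and the scene stay as the last step left them, time stands still between calls to the robot, and variables do not carry over. Pictures are saved under pics/ and viewed, at most 10 in all, crops included, and the job is handed in when it is done.

```bash
mkdir -p pics
cat > h.py <<'E'
from rig import *
import numpy as np, cv2
def snap(n,f):
    c=capture(n); cv2.imwrite(f'pics/{f}.png',c['img'][:,:,::-1]); 
    np.savez(f'pics/{f}.npz',K=c['intrinsics'],k1=c['k1'],T=c['cam_to_world'],img=c['img'])
def ray(f,u,v):
    d=np.load(f'pics/{f}.npz');K=d['K'];k=float(d['k1']);T=d['T']
    x,y=cv2.undistortPoints(np.array([[[u,v]]],float),K,np.array([k,0,0,0.]))[0,0]
    w=T[:3,:3]@np.array([x,-y,-1]);return T[:3,3],w/np.linalg.norm(w)
def proj(f,P):
    d=np.load(f'pics/{f}.npz');K=d['K'];k=float(d['k1']);T=d['T']
    p=np.linalg.inv(T)@np.append(P,1); a=np.array([p[0],-p[1]])/-p[2]; a=a*(1+k*(a@a))
    return (K@np.append(a,1))[:2]
def atz(f,u,v,z):
    o,d=ray(f,u,v);return o+d*(z-o[2])/d[2]
def tri(f1,p1,f2,p2):
    o1,d1=ray(f1,*p1);o2,d2=ray(f2,*p2)
    A=np.stack([d1,-d2],1);s=np.linalg.lstsq(A,o2-o1,rcond=None)[0]
    a=o1+d1*s[0];b=o2+d2*s[1];return (a+b)/2,np.linalg.norm(a-b)
def crop(f,x0,y0,x1,y1,out,s):
    i=cv2.imread(f'pics/{f}.png')[y0:y1,x0:x1];cv2.imwrite(f'pics/{out}.png',cv2.resize(i,None,fx=s,fy=s,interpolation=cv2.INTER_CUBIC))
E
python3 - <<'E'
from h import *
snap('side','s0');snap('top','t0')
o=get_obs();print(o['time'],o['ee_pos'],o['tcp_rot'],o['width'],o['contact_force'])
for f in('s0','t0'):
    d=np.load(f'pics/{f}.npz');print(d['K'].round(1).tolist(),d['k1'],d['T'].round(3).tolist())
E
```

```text
0.1 [0.22383925 0.47447341 0.20805205] [-1.79928375e+02 -7.27657633e-04  1.54742697e+02] 1.0024423601010697 [-0.74273553  0.37018814  0.69606751]
[[362.8, 0.0, 319.2], [0.0, 362.8, 194.9], [0.0, 0.0, 1.0]] 0.014327601470512822 [[0.85, 0.369, -0.376, 0.221], [-0.527, 0.593, -0.609, -0.565], [-0.002, 0.716, 0.698, 0.756], [0.0, 0.0, 0.0, 1.0]]
[[381.5, 0.0, 315.4], [0.0, 381.5, 205.4], [0.0, 0.0, 1.0]] -0.05507423603480951 [[0.0, 0.981, -0.195, 0.372], [-1.0, -0.006, -0.029, -0.025], [-0.03, 0.195, 0.98, 0.974], [0.0, 0.0, 0.0, 1.0]]
```

View pics/s0.png

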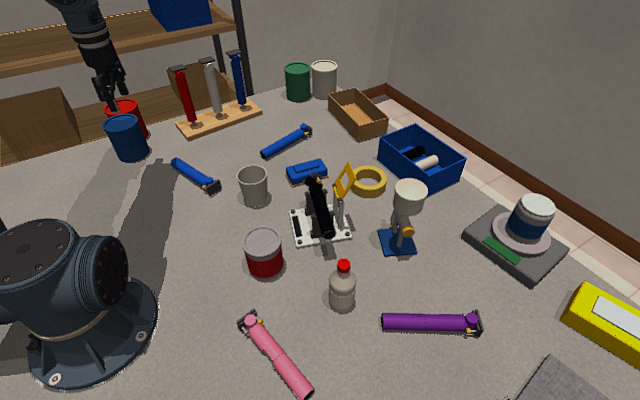

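View pics/t0.png

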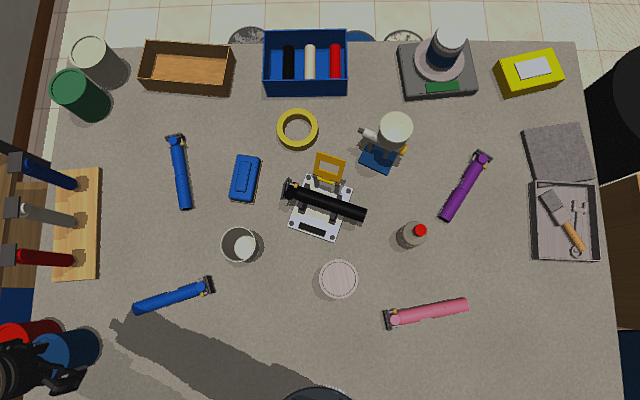

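Candidates: the black cap in the jig (top 325,198; side 322,205), blue tubes (top 178,172; 173,296), purple (465,186), pink (428,312) and a black rod in the blue box (288,62). I choose the black one lying in the V-blocks of the jig. The mask stands up at side (344,180), top (330,167). Next, a close crop to check.

Run:
```python
from h import *
crop('s0',280,155,380,265,'a',5.4);crop('t0',270,140,380,250,'b',5.4)
a=cv2.imread('pics/a.png');b=cv2.imread('pics/b.png')
print(a.shape,b.shape)
cv2.imwrite('pics/a.png',a[:594]);cv2.imwrite('pics/b.png',b[:594])
```

```text
(594, 540, 3) (594, 594, 3)
```

View pics/a.png

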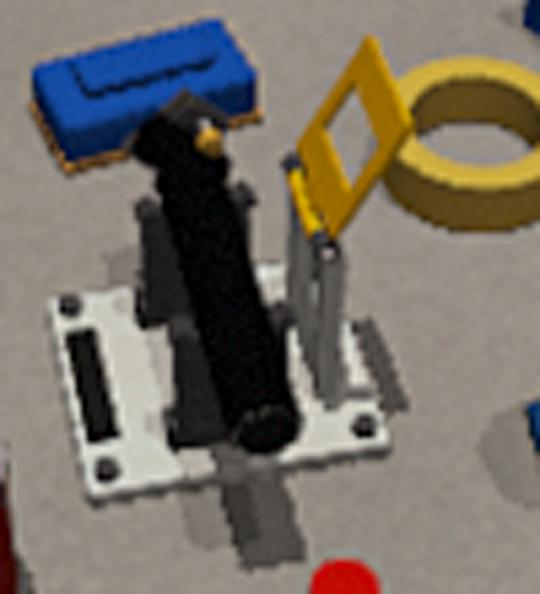

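View pics/b.png

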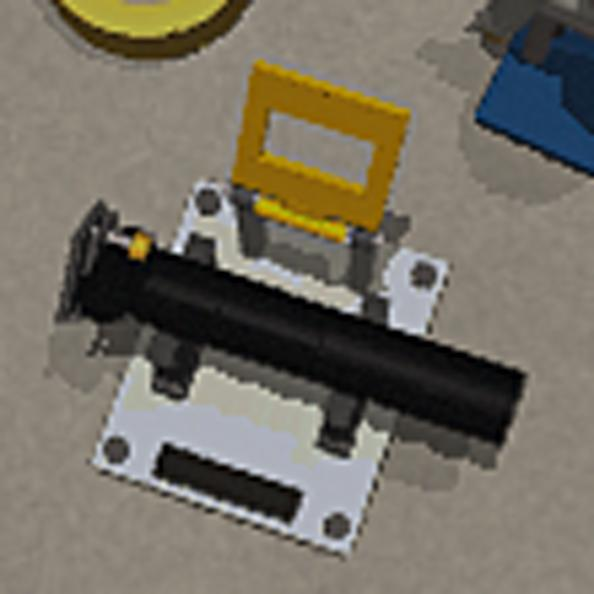

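The crops confirm a black tube on the two V-blocks, with the saddle head at top-crop (95,270), the tail at (512,410) and the brass nut at top-crop (141,245)/side-crop (209,138). The nut is on the mask side, so the flat points away from the hinge and down. The mask leans back.

```bash
cat >> h.py <<'E'
A=lambda u,v:(280+u/5.4-.4,155+v/5.4-.4)
B=lambda u,v:(270+u/5.4-.4,140+v/5.4-.4)
E
python3 - <<'E'
from h import *
S=[atz('t0',*B(*p),.012) for p in[(208,201),(424,275),(336,526),(116,449)]]
S2=[atz('s0',*A(*p),.012) for p in[(70,305),(365,425),(106,468)]]
for s in S+S2: print(s.round(4))
c=np.mean(S,0); e=(S[0]+S[3]-S[1]-S[2])[:2]; th=np.arctan2(e[1],e[0]) ; print('centre',c,'y-axis dir deg',np.degrees(th))
yj=np.array([np.cos(th),np.sin(th),0]);xj=np.array([np.sin(th),-np.cos(th),0])
J=lambda P:np.round([(P-c)@xj,(P-c)@yj,P[2]],4)
for n,a,b in[('nut',(209,138),(141,245)),('tail',(266,428),(512,410)),('headplate',(190,100),(85,265)),('maskcornerTail',(408,130),(408,113)),('maskcornerHead',(372,40),(258,63))]:
    P,e=tri('s0',A(*a),'t0',B(*b));print(n,P.round(4),J(P),round(e,4))
print('tail at .095 side',J(atz('s0',*A(266,428),.095)),'top at .108',[J(atz('t0',*B(*p),.095)) for p in[(524,376),(500,445),(60,317),(100,203)]])
seat=np.append(c[:2],.095);print('seat',seat,xj,yj)
for n in[('gun',(380,165)),('hard',(420,230)),('tin',(338,280)),('mix',(240,245)),('sander',(244,178))]:print(n[0],atz('t0',*n[1],.1 if n[0] in('hard','tin','mix') else .02).round(3))
# predicted appearances for jig check
print([ (np.array(proj('t0',c+xj*x+yj*y+np.array([0,0,z-.012])))-[270,140])*5.4 for x,y,z in[(51,27,113),(51,-27,113),(0,41,95)] for x,y,z in[(x/1e3,y/1e3,z/1e3)]])
E
```

```text
[0.6395 0.023  0.012 ]
[ 0.602  -0.0808  0.012 ]
[ 0.4815 -0.0376  0.012 ]
[0.5184 0.0661 0.012 ]
[0.5241 0.069  0.012 ]
[ 0.6082 -0.0782  0.012 ]
[ 0.4871 -0.0344  0.012 ]
centre [ 0.5603249  -0.00734888  0.012     ] y-axis dir deg 70.26510163196508
nut [0.5937 0.0463 0.1124] [0.0133 0.0618 0.1124] 0.0033
tail [ 0.5235 -0.1133  0.0988] [ 0.0011 -0.1122  0.0988] 0.0044
headplate [0.5886 0.0673 0.1219] [0.0014 0.0798 0.1219] 0.0157
maskcornerTail [ 0.6276 -0.0657  0.1868] [ 0.083  -0.0322  0.1868] 0.002
maskcornerHead [ 0.6498 -0.0061  0.1862] [0.0838 0.0314 0.1862] 0.0029
tail at .095 side [ 0.0041 -0.1088  0.095 ] top at .108 [array([ 0.0155, -0.1125,  0.095 ]), array([-0.0167, -0.1122,  0.095 ]), array([-0.0269,  0.0869,  0.095 ]), array([0.0273, 0.0885, 0.095 ])]
seat [ 0.5603249  -0.00734888  0.095     ] [ 0.94126505 -0.33766864  0.        ] [0.33766864 0.94126505 0.        ]
gun [ 0.668 -0.164  0.02 ]
hard [ 0.487 -0.239  0.1  ]
tin [ 0.374 -0.05   0.1  ]
mix [0.454 0.176 0.1  ]
sander [0.636 0.19  0.02 ]
[array([245.33275335, 185.07050198]), array([363.18618495, 224.94325849]), array([177.21294613, 292.14298358])]
```

```bash
python3 -m creep '[[[0,0,0.03,0,0,0,-1],[0,0,0.03,0,0,0,-1],[0.016,-0.03,0.01,0,0,-0.082,-1],[0.016,-0.03,0,0,0,-0.082,-1],[0.016,-0.03,0,0,0,-0.082,-1],[0.016,-0.03,0,0,0,-0.082,-1],[0.016,-0.03,0,0,0,-0.082,-1],[0.016,-0.03,0,0,0,-0.082,-1],[0.016,-0.03,0,0,0,-0.082,-1],[0.016,-0.03,0,0,0,-0.082,-1],[0.016,-0.03,0,0,0,-0.082,-1],[0.016,-0.03,0,0,0,-0.082,-1],[0.016,-0.03,0,0,0,-0.082,-1],[0.016,-0.03,0,0,0,-0.082,-1],[0.016,-0.03,0,0,0,-0.082,-1],[0.016,-0.03,0,0,0,-0.082,-1],[0.016,-0.03,0,0,0,-0.082,-1],[0.016,-0.03,0,0,0,-0.082,-1],[0.016,-0.03,0,0,0,-0.082,-1],[0,0,0,0,0,0,-1]]]' 40
cat >> h.py <<'E'
from scipy.spatial.transform import Rotation as Ro
th=np.radians(70.27); yj=np.array([np.cos(th),np.sin(th),0]);xj=np.array([np.sin(th),-np.cos(th),0]); zj=np.array([0,0,1.])
SEAT=np.array([.563,-.006,.095])
def pose(tilt,y,d,x=0,z=0):
    "tilt: + = rolled about +yj; d: TCP beyond axis along tool z"
    R=Ro.from_rotvec(yj*np.radians(tilt))*Ro.from_matrix(np.stack([-yj,xj,-zj],1))
    return SEAT+yj*y+xj*x+zj*z+R.as_matrix()[:,2]*d,R
def goto(tilt,y,d,x=0,z=0):
    P,R=pose(tilt,y,d,x,z);o=get_obs();C=Ro.from_euler('xyz',o['tcp_rot'],degrees=True)
    # half-turn symmetric alternative
    best=min([R,R*Ro.from_euler('z',180,degrees=True)],key=lambda r:(r*C.inv()).magnitude())
    print('shift',(P-o['ee_pos']).round(4),'turn',(best*C.inv()).as_rotvec().round(4),'t',round(o['time'],2),'w',round(o['width'],3),'F',np.round(o['contact_force'],1),'q',np.round(o['q'],0),'grip',np.round(o['grip_force'],1))
def now():
    o=get_obs();r=o['ee_pos']-SEAT;z=Ro.from_euler('xyz',o['tcp_rot'],degrees=True).as_matrix()[:,2]
    print('tcp in seat frame',np.round([r@xj,r@yj,r[2]],4),'toolz',np.round([z@xj,z@yj,z[2]],3))
E
python3 -c "
from h import *
now();goto(-48,-.09,-.06);goto(-48,-.09,.022)"
```

```text
time: 1.77
ee_pos: [0.498, -0.0395, 0.2776]
tcp_rot: [-180.0, 0.1, 74.4]
contact_force: [-1.8, 0.2, 0.1]
width: 1.001
grip_force: 0.0
tcp in seat frame [-0.0498 -0.0535  0.1826] toolz [ 0.    -0.001 -1.   ]Traceback (most recent call last):
  File "<string>", line 3, in <module>
    now();goto(-48,-.09,-.06);goto(-48,-.09,.022)
          ~~~~^^^^^^^^^^^^^^^
  File "h.py", line 32, in goto
    P,R=pose(tilt,y,d,x,z);o=get_obs();C=Ro.from_euler('xyz',o['tcp_rot'],degrees=True)
        ~~~~^^^^^^^^^^^^^^
  File "h.py", line 29, in pose
    R=Ro.from_rotvec(yj*np.radians(tilt))*Ro.from_matrix(np.stack([-yj,xj,-zj],1))
                                          ~~~~~~~~~~~~~~^^^^^^^^^^^^^^^^^^^^^^^^^^
  File "scipy/spatial/transform/_rotation.pyx", line 1143, in scipy.spatial.transform._rotation.Rotation.from_matrix
ValueError: Non-positive determinant (left-handed or null coordinate frame) in rotation matrix 0: [[-0.33758817  0.94129391 -0.        ]
 [-0.94129391 -0.33758817 -0.        ]
 [-0.          0.         -1.        ]].
```

```bash
sed -i 's/\[-yj,xj,-zj\]/[yj,xj,-zj]/' h.py
python3 -c "
from h import *
goto(-48,-.09,-.06);goto(-48,-.09,.022)"
```

```text
shift [-0.0074 -0.0361 -0.1424] turn [-0.2532 -0.7988 -0.0668] t 1.77 w 1.001 F [-1.8  0.2  0.1] q [ -4.  10.   5.  85.  -0. 101.] grip 0.0
shift [ 0.05   -0.0567 -0.1973] turn [-0.2532 -0.7988 -0.0668] t 1.77 w 1.001 F [-1.8  0.2  0.1] q [ -4.  10.   5.  85.  -0. 101.] grip 0.0
```

```bash
python3 -m creep '[[[-0.001,-0.0045,-0.0178,-0.0317,-0.0999,-0.0083,-1],[-0.001,-0.0045,-0.0178,-0.0317,-0.0999,-0.0083,-1],[-0.001,-0.0045,-0.0178,-0.0317,-0.0999,-0.0083,-1],[-0.001,-0.0045,-0.0178,-0.0317,-0.0999,-0.0083,-1],[-0.001,-0.0045,-0.0178,-0.0317,-0.0999,-0.0083,-1],[-0.001,-0.0045,-0.0178,-0.0317,-0.0999,-0.0083,-1],[-0.001,-0.0045,-0.0178,-0.0317,-0.0999,-0.0083,-1],[-0.001,-0.0045,-0.0178,-0.0317,-0.0999,-0.0083,-1],[0.0143,-0.0051,-0.0137,0,0,0,-1],[0.0143,-0.0051,-0.0137,0,0,0,-1],[0.0143,-0.0051,-0.0137,0,0,0,-1],[0.0143,-0.0051,-0.0137,0,0,0,-1],[0,0,0,0,0,0,-1],[0,0,0,0,0,0,-1]]]'
python3 -c "
from h import *
now();goto(-48,-.09,.022);snap('side','s1');snap('top','t1')
crop('s1',270,150,390,260,'a1',5.4);crop('t1',270,140,380,250,'b1',5.4)
a=cv2.imread('pics/a1.png')[:,:400+248];b=cv2.imread('pics/b1.png')
cv2.imwrite('pics/ab1.png',cv2.resize(np.hstack([a,b]),None,fx=.64,fy=.64))"
```

```text
time: 2.93
ee_pos: [0.5478, -0.0882, 0.0909]
tcp_rot: [136.7, 0.6, 71.1]
contact_force: [0.5, -0.2, -0.3]
width: 1.0
grip_force: 0.0
tcp in seat frame [ 0.0135 -0.0825 -0.0041] toolz [ 0.686  0.003 -0.728]
shift [ 0.0002 -0.008  -0.0106] turn [-0.0173 -0.0806 -0.0142] t 2.93 w 1.0 F [ 0.5 -0.2 -0.3] q [ -2.   3. -58. -13. -12. 102.] grip 0.0
```

View pics/ab1.png

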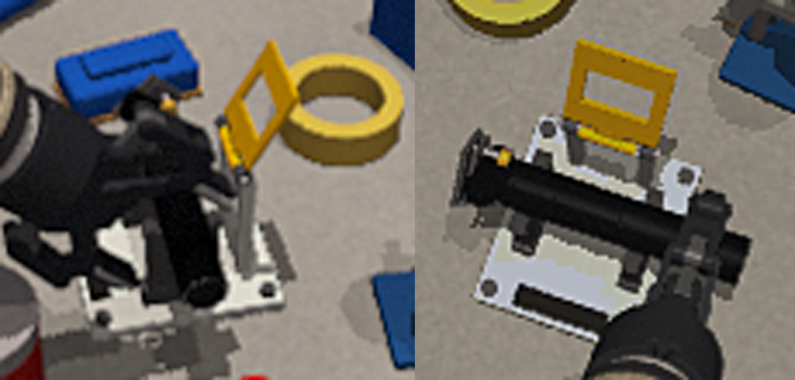

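The side view shows the open fingers straddling the tube. The top view shows the finger crossing it near the tail at (705,240), clear of the V-block at (632,270) and of the tail end at (745,258).

```bash
python3 -c "
from h import *
goto(-43.3,-.088,.022)"
```

```text
shift [-0.0004 -0.0059 -0.0134] turn [ 0.01   -0.0008 -0.0149] t 3.03 w 1.0 F [ 0.7 -1.1 -0.3] q [ -2.   2. -58. -13. -12. 102.] grip 0.0
```

```bash
python3 -m creep '[[[0,-0.003,-0.0067,0.005,0,-0.007,-1],[0,-0.003,-0.0067,0.005,0,-0.007,-1],[0,0,0,0,0,0,-1],[0,0,0,0,0,0,-1]]]'; python3 -c "
from h import *
now();goto(-43.3,-.088,.022)"; python3 -m creep '[[[0,0,0,0,0,0,0],[0,0,0,0,0,0,0],[0,0,0,0,0,0,0.2],[0,0,0,0,0,0,0.6],[0,0,0,0,0,0,1],[0,0,0,0,0,0,1],[0,0,0,0,0,0,1],[0,0,0,0,0,0,1],[0,0,0,0,0,0,1]]]' 40;  python3 -c "
from h import *
now();goto(-43.3,-.088,.022)"
```

```text
time: 3.37
ee_pos: [0.5483, -0.094, 0.0797]
tcp_rot: [136.7, -0.0, 70.3]
contact_force: [-0.5, -0.4, -0.3]
width: 1.005
grip_force: 0.0
tcp in seat frame [ 0.0159 -0.0878 -0.0153] toolz [ 0.686  0.001 -0.727]
shift [-0.0008  0.0001 -0.0007] turn [ 0.0001  0.0006 -0.001 ] t 3.37 w 1.005 F [-0.5 -0.4 -0.3] q [ -3.   4. -59. -16. -11. 102.] grip 0.0
time: 4.12
ee_pos: [0.5484, -0.0942, 0.0788]
tcp_rot: [136.7, 0.0, 70.3]
contact_force: [-4.0, 1.8, 1.0]
width: 0.375
grip_force: 40.1
tcp in seat frame [ 0.016  -0.0879 -0.0162] toolz [ 0.686  0.    -0.728]
shift [-0.0009  0.0002  0.0002] turn [ 0.     -0.0004 -0.0008] t 4.12 w 0.375 F [-4.   1.8  1. ] q [ -3.   5. -59. -16. -11. 102.] grip 40.1
```

```bash
python3 -m creep '[[[-0.0016,0.0006,-0.0014,0.0339,0.0945,0,1],[-0.0017,0.0006,-0.0012,0.0339,0.0945,0,1],[-0.0018,0.0007,-0.0011,0.0339,0.0945,0,1],[-0.0019,0.0007,-0.0009,0.0339,0.0945,0,1],[-0.002,0.0007,-0.0006,0.0339,0.0945,0,1],[-0.002,0.0007,-0.0004,0.0339,0.0945,0,1],[-0.0021,0.0007,-0.0002,0.0339,0.0945,0,1],[-0.0021,0.0007,0,0.0339,0.0945,0,1],[-0.0021,0.0007,0.0002,0.0339,0.0945,0,1],[-0.002,0.0007,0.0004,0.0339,0.0945,0,1],[-0.002,0.0007,0.0006,0.0339,0.0945,0,1],[0,0,0,0,0,0,1],[0,0,0,0,0,0,1]]]';  python3 -c "
from h import *
now();goto(20,-.088,.022);snap('side','s2');snap('top','t2')
a=cv2.imread('pics/s2.png')[120:320,250:450];b=cv2.imread('pics/t2.png')[70:270,250:450]
cv2.imwrite('pics/ab2.png',cv2.resize(np.hstack([a,b]),None,fx=2,fy=2,interpolation=2))"
```

```text
time: 5.2
ee_pos: [0.5283, -0.0872, 0.0719]
tcp_rot: [-161.3, -0.0, 70.3]
contact_force: [-3.2, 0.5, 5.0]
width: 0.376
grip_force: 44.6
tcp in seat frame [-0.0052 -0.0882 -0.0231] toolz [-0.321 -0.    -0.947]
shift [-0.0021  0.0009  0.0025] turn [ 0.0074  0.0208 -0.0004] t 5.2 w 0.376 F [-3.2  0.5  5. ] q [-11.  34.   7.  82.   3.  98.] grip 44.6
```

View pics/ab2.png

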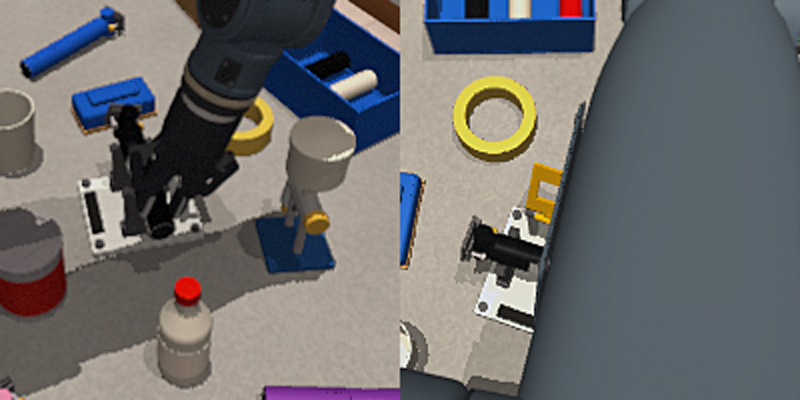

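The gripper is tilted about 19° past vertical and clear of the gun. The head has turned, and the brass nut is out of view. I'll open, swing back around the tube and regrip.

```bash
python3 -m creep '[[[0,0,0,0,0,0,-1],[0,0,0,0,0,0,-1],[0,0,0,0,0,0,-1],[0,0,0,0,0,0,-1],[0,0,0,0,0,0,-1],[0,0,0,0,0,0,-1]]]';  python3 -c "
from h import *
now();goto(-43,-.088,.022)"
```

```text
time: 5.8
ee_pos: [0.5287, -0.0869, 0.0741]
tcp_rot: [-161.6, -0.0, 70.3]
contact_force: [-0.1, 0.5, 0.3]
width: 1.0
grip_force: 0.0
tcp in seat frame [-0.005  -0.0878 -0.0209] toolz [-0.315  0.001 -0.949]
shift [ 0.0187 -0.007   0.0048] turn [-0.3619 -1.0079 -0.0012] t 5.8 w 1.0 F [-0.1  0.5  0.3] q [-11.  33.   7.  82.   3.  98.] grip 0.0
```

```bash
python3 -m creep '[[[0.0019,-0.0007,-0.0006,-0.0329,-0.0916,0,-1],[0.0019,-0.0007,-0.0004,-0.0329,-0.0916,0,-1],[0.002,-0.0007,-0.0002,-0.0329,-0.0916,0,-1],[0.002,-0.0007,0,-0.0329,-0.0916,0,-1],[0.002,-0.0007,0.0002,-0.0329,-0.0916,0,-1],[0.002,-0.0007,0.0004,-0.0329,-0.0916,0,-1],[0.0019,-0.0007,0.0006,-0.0329,-0.0916,0,-1],[0.0018,-0.0007,0.0009,-0.0329,-0.0916,0,-1],[0.0017,-0.0006,0.0011,-0.0329,-0.0916,0,-1],[0.0016,-0.0006,0.0012,-0.0329,-0.0916,0,-1],[0.0015,-0.0006,0.0014,-0.0329,-0.0916,0,-1],[0,0,0,0,0,0,-1],[0,0,0,0,0,0,-1]]]';  python3 -c "
from h import *
now();goto(-43,-.088,.022);snap('side','s3');snap('top','t3')
crop('s3',280,150,380,250,'a',4);crop('t3',270,140,370,240,'b',4)
cv2.imwrite('pics/ab3.png',np.hstack([cv2.imread('pics/a.png'),cv2.imread('pics/b.png')]))"
```

```text
time: 6.88
ee_pos: [0.5471, -0.0937, 0.0761]
tcp_rot: [138.4, 0.1, 70.4]
contact_force: [-0.7, 0.3, -0.9]
width: 1.001
grip_force: 0.0
tcp in seat frame [ 0.0147 -0.0879 -0.0189] toolz [ 0.664 -0.    -0.747]
shift [ 0.0003 -0.0002  0.0028] turn [-0.0064 -0.0232 -0.0018] t 6.88 w 1.001 F [-0.7  0.3 -0.9] q [ -3.   4. -58. -12. -11. 102.] grip 0.0
```

View pics/ab3.png

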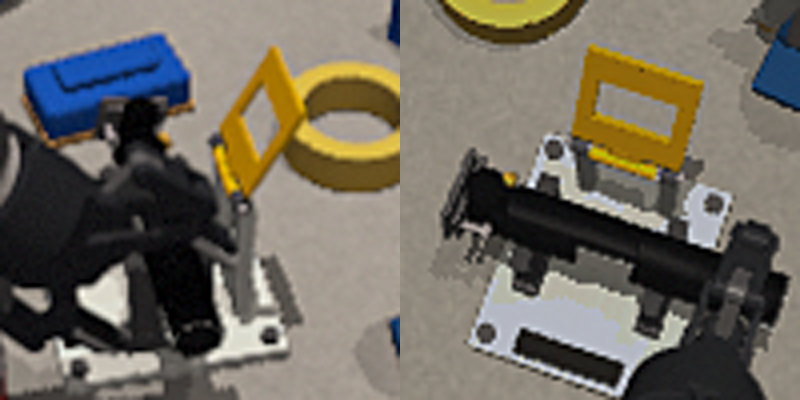

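The brass nut now lies low on the hinge side (510,180) and the steel nut is on the near side (485,230). The flat shows as a notch in the near silhouette at (575–645,258), so about 80–85° remains. I'll grip and roll again.

```bash
python3 -m creep '[[[0,0,0.0015,0,0,0,0],[0,0,0.0015,0,0,0,0],[0,0,0,0,0,0,0.2],[0,0,0,0,0,0,0.6],[0,0,0,0,0,0,1],[0,0,0,0,0,0,1],[0,0,0,0,0,0,1],[0,0,0,0,0,0,1],[0,0,0,0,0,0,1]]]' 40; python3 -m creep '[[[-0.0016,0.0006,-0.0014,0.0339,0.0945,0,1],[-0.0017,0.0006,-0.0012,0.0339,0.0945,0,1],[-0.0018,0.0007,-0.0011,0.0339,0.0945,0,1],[-0.0019,0.0007,-0.0009,0.0339,0.0945,0,1],[-0.002,0.0007,-0.0006,0.0339,0.0945,0,1],[-0.002,0.0007,-0.0004,0.0339,0.0945,0,1],[-0.0021,0.0007,-0.0002,0.0339,0.0945,0,1],[-0.0021,0.0007,0,0.0339,0.0945,0,1],[-0.0021,0.0007,0.0002,0.0339,0.0945,0,1],[-0.002,0.0007,0.0004,0.0339,0.0945,0,1],[-0.002,0.0007,0.0006,0.0339,0.0945,0,1],[0,0,0,0,0,0,1],[0,0,0,0,0,0,1]]]';  python3 -m creep '[[[0,0,0,0,0,0,-1],[0,0,0,0,0,0,-1],[0,0,0,0,0,0,-1],[0,0,0,0,0,0,-1],[0,0,0,0,0,0,-1],[0,0,0,0,0,0,-1]]]';python3 -m creep '[[[0.0019,-0.0007,-0.0006,-0.0329,-0.0916,0,-1],[0.0019,-0.0007,-0.0004,-0.0329,-0.0916,0,-1],[0.002,-0.0007,-0.0002,-0.0329,-0.0916,0,-1],[0.002,-0.0007,0,-0.0329,-0.0916,0,-1],[0.002,-0.0007,0.0002,-0.0329,-0.0916,0,-1],[0.002,-0.0007,0.0004,-0.0329,-0.0916,0,-1],[0.0019,-0.0007,0.0006,-0.0329,-0.0916,0,-1],[0.0018,-0.0007,0.0009,-0.0329,-0.0916,0,-1],[0.0017,-0.0006,0.0011,-0.0329,-0.0916,0,-1],[0.0016,-0.0006,0.0012,-0.0329,-0.0916,0,-1],[0.0015,-0.0006,0.0014,-0.0329,-0.0916,0,-1],[0,0,0,0,0,0,-1],[0,0,0,0,0,0,-1]]]';  python3 -c "
from h import *
now();goto(-43,-.088,.022);snap('side','s4');snap('top','t4')
crop('s4',280,150,380,250,'a',4);crop('t4',270,140,370,240,'b',4)
cv2.imwrite('pics/ab4.png',np.hstack([cv2.imread('pics/a.png'),cv2.imread('pics/b.png')]))"
```

```text
time: 7.73
ee_pos: [0.5482, -0.0942, 0.0799]
tcp_rot: [138.2, 0.1, 70.3]
contact_force: [-5.1, 0.2, 0.6]
width: 0.365
grip_force: 39.3
time: 8.82
ee_pos: [0.5287, -0.0872, 0.0735]
tcp_rot: [-159.5, -0.0, 70.3]
contact_force: [-2.5, 1.7, 3.9]
width: 0.363
grip_force: 42.9
time: 9.32
ee_pos: [0.5287, -0.0869, 0.0761]
tcp_rot: [-159.9, -0.0, 70.4]
contact_force: [0.8, 0.5, 0.0]
width: 1.001
grip_force: 0.0
time: 10.4
ee_pos: [0.5469, -0.0937, 0.0783]
tcp_rot: [139.7, 0.1, 70.4]
contact_force: [0.9, 0.2, -0.1]
width: 1.002
grip_force: 0.0
tcp in seat frame [ 0.0145 -0.088  -0.0167] toolz [ 0.647 -0.001 -0.763]
shift [ 0.0005 -0.0002  0.0006] turn [-0.0136 -0.0456 -0.002 ] t 10.4 w 1.002 F [ 0.9  0.2 -0.1] q [ -4.   4. -56.  -9. -10. 102.] grip 0.0
```

View pics/ab4.png

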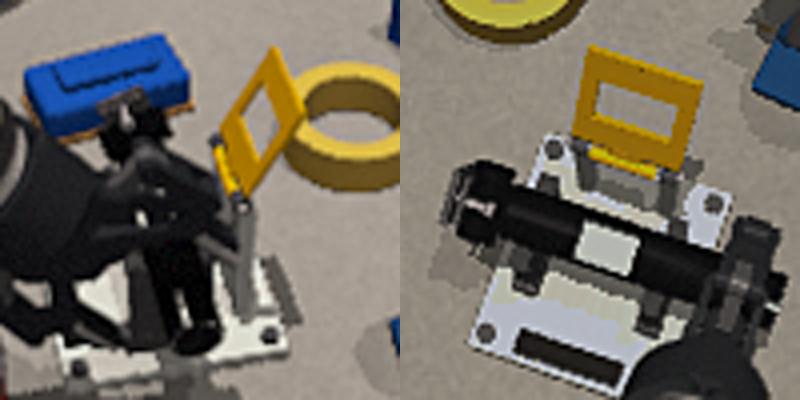

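The flat is now visible in the top view at crop (583,221)–(632,277), not quite level yet. I'll fit its roll and position by code.

```bash
cat > fit.py <<'E'
from h import *
from scipy.optimize import least_squares
def fit(f,c=np.array([.5603,-.0073,0])):
    img=np.load(f'pics/{f}.npz')['img'].astype(np.float32).mean(2)
    # rectify: jig-plane orthoview, 0.25 mm per px at z=.107 
    g=.00025;xs=np.arange(-.03,.03,g);ys=np.arange(-.06,.06,g)
    def ortho(z):
        m=np.array([[proj(f,c+xj*x+yj*y+zj*z) for y in ys] for x in xs],np.float32)
        return cv2.remap(img,m[...,0],m[...,1],cv2.INTER_LINEAR)
    o=ortho(.106)
    w=(o>110).astype(np.uint8)
    n,l,s,ce=cv2.connectedComponentsWithStats(w)
    # component nearest centre in area range
    best=min([i for i in range(1,n) if 3000<s[i,4]<20000],key=lambda i:np.hypot(*(ce[i]-[len(ys)/2,len(xs)/2])))
    m=(l==best); r=cv2.minAreaRect(np.argwhere(m)[:,::-1].astype(np.float32))
    print(f,'flat mm: y',round(ys[0]*1e3+ce[best][0]*.25,2),'x',round(xs[0]*1e3+ce[best][1]*.25,2),'area',s[best,4]/16,'bbox y',[round(v*.25-60,1) for v in(s[best,0],s[best,0]+s[best,2])],'x',[round(v*.25-30,1) for v in(s[best,1],s[best,1]+s[best,3])],'ang',r[2],'sz',np.array(r[1])*.25)
    cv2.imwrite(f'pics/o_{f}.png',o)
    # tube edges profile between 20..32mm either side
    o2=ortho(.095)
    for a,b in((-32,-22),(22,32)):
        k=(ys*1e3>a)&(ys*1e3<b);print('profile',a,b,[f'{x*1e3:.0f}:{v:.0f}' for x,v in zip(xs[::8],o2[:,k].mean(1)[::8])])
E
python3 -c "
from fit import *
fit('t4')"
```

```text
t4 flat mm: y -7.16 x -4.71 area 770.375 bbox y [np.float64(-24.5), np.float64(10.5)] x [np.float64(-16.8), np.float64(7.5)] ang 89.09062194824219 sz [23.90175247 34.49565506]
profile -32 -22 ['-30:183', '-28:174', '-26:105', '-24:87', '-22:89', '-20:92', '-18:68', '-16:20', '-14:23', '-12:33', '-10:43', '-8:39', '-6:31', '-4:29', '-2:32', '0:37', '2:32', '4:44', '6:47', '8:31', '10:14', '12:8', '14:4', '16:51', '18:156', '20:183', '22:182', '24:180', '26:155', '28:88']
profile 22 32 ['-30:42', '-28:36', '-26:33', '-24:33', '-22:38', '-20:40', '-18:26', '-16:13', '-14:12', '-12:13', '-10:13', '-8:14', '-6:15', '-4:16', '-2:28', '0:36', '2:32', '4:24', '6:17', '8:14', '10:14', '12:12', '14:6', '16:33', '18:133', '20:171', '22:181', '24:182', '26:177', '28:165'][ WARN:0@19.814] global loadsave.cpp:1063 imwrite_ Unsupported depth image for selected encoder is fallbacked to CV_8U.
```

```bash
python3 -m creep '[[[0,0,0,0,0,0,0],[0,0,0,0,0,0,0],[0,0,0,0,0,0,0.2],[0,0,0,0,0,0,0.6],[0,0,0,0,0,0,1],[0,0,0,0,0,0,1],[0,0,0,0,0,0,1],[0,0,0,0,0,0,1],[-0.0015,0.0006,-0.0012,0.0295,0.0822,0,1],[-0.0015,0.0006,-0.001,0.0295,0.0822,0,1],[-0.0016,0.0006,-0.0009,0.0295,0.0822,0,1],[-0.0016,0.0006,-0.0007,0.0295,0.0822,0,1],[0,0,0,0,0,0,1],[0.0012,0.0033,0,0,0,0,1],[0.0012,0.0033,0,0,0,0,1],[0,0,0,0,0,0,1],[0,0,0,0,0,0,1],[0,0,0,0,0,0,1]]]' 40;python3 -c "
from h import *
now()"; python3 -m creep '[[[0,0,0,0,0,0,-1],[0,0,0,0,0,0,-1],[0,0,0,0,0,0,-1],[0,0,0,0,0,0,-1],[0,0,0,0,0,0,-1],[0,0,0,0,0,0,-1]]]';  python3 -c "
from fit import *
now();goto(-20,-.081,.022);goto(-20,-.081,-.13);snap('side','s5');snap('top','t5');fit('t5')"
```

```text
time: 12.0
ee_pos: [0.5447, -0.0856, 0.0756]
tcp_rot: [159.4, 0.1, 70.3]
contact_force: [-7.1, -0.6, 4.5]
width: 0.37
grip_force: 41.0
tcp in seat frame [ 0.0096 -0.0811 -0.0194] toolz [ 0.352 -0.002 -0.936]
time: 12.5
ee_pos: [0.5455, -0.0853, 0.0761]
tcp_rot: [159.4, 0.1, 70.4]
contact_force: [-0.4, -0.3, 0.5]
width: 0.996
grip_force: 0.0
tcp in seat frame [ 0.0103 -0.0805 -0.0189] toolz [ 0.352 -0.    -0.936]
shift [-0.0027  0.0005 -0.0017] turn [ 0.0045  0.0093 -0.0017] t 12.5 w 0.996 F [-0.4 -0.3  0.5] q [ -6.   8. -34.  28.  -5. 103.] grip 0.0
shift [-0.0517  0.018   0.1411] turn [ 0.0045  0.0093 -0.0017] t 12.5 w 0.996 F [-0.4 -0.3  0.5] q [ -6.   8. -34.  28.  -5. 103.] grip 0.0
t5 flat mm: y 0.36 x -0.92 area 767.375 bbox y [np.float64(-17.5), np.float64(17.2)] x [np.float64(-13.2), np.float64(11.2)] ang 89.10482788085938 sz [24.04393959 34.612957  ]
profile -32 -22 ['-30:46', '-28:45', '-26:44', '-24:53', '-22:72', '-20:73', '-18:59', '-16:44', '-14:36', '-12:41', '-10:38', '-8:32', '-6:34', '-4:34', '-2:27', '0:34', '2:37', '4:30', '6:23', '8:16', '10:14', '12:11', '14:4', '16:55', '18:171', '20:188', '22:185', '24:184', '26:159', '28:90']
profile 22 32 ['-30:42', '-28:37', '-26:33', '-24:34', '-22:39', '-20:40', '-18:26', '-16:14', '-14:13', '-12:14', '-10:13', '-8:13', '-6:14', '-4:18', '-2:26', '0:35', '2:34', '4:23', '6:15', '8:13', '10:13', '12:11', '14:5', '16:33', '18:135', '20:174', '22:184', '24:186', '26:181', '28:168'][ WARN:0@20.830] global loadsave.cpp:1063 imwrite_ Unsupported depth image for selected encoder is fallbacked to CV_8U.
```

```bash
python3 -m creep '[[[-0.0125,0.0045,0.035,0,0,0,-1],[-0.0125,0.0045,0.035,0,0,0,-1],[-0.0125,0.0045,0.035,0,0,0,-1],[-0.0125,0.0045,0.035,0,0,0,-1],[-0.02,0.01,0.03,0,0,0,1],[-0.02,0.01,0.03,0,0,0,1],[0,0,0,0,0,0,1]]]';  python3 -c "
from fit import *
now();snap('side','s6');snap('top','t6');fit('t6');
d=np.load('pics/s6.npz')
fit('s6',np.array([.566,-.0045,0]))
crop('s6',280,150,380,250,'a',4);crop('t6',270,140,370,240,'b',4)
cv2.imwrite('pics/ab6.png',np.hstack([cv2.imread('pics/a.png'),cv2.imread('pics/b.png')]))" 2>/dev/null
```

```text
time: 13.18
ee_pos: [0.455, -0.0465, 0.2823]
tcp_rot: [159.0, -0.1, 70.4]
contact_force: [1.8, -0.0, 0.7]
width: 0.603
grip_force: 0.0
tcp in seat frame [-0.088  -0.0745  0.1873] toolz [ 0.358  0.002 -0.934]
t6 flat mm: y -0.07 x -1.23 area 794.875 bbox y [np.float64(-17.5), np.float64(17.5)] x [np.float64(-13.8), np.float64(11.2)] ang 0.5405101776123047 sz [34.70835876 24.76776505]
profile -32 -22 ['-30:189', '-28:193', '-26:127', '-24:91', '-22:91', '-20:97', '-18:78', '-16:27', '-14:10', '-12:12', '-10:13', '-8:13', '-6:15', '-4:22', '-2:30', '0:38', '2:38', '4:31', '6:21', '8:15', '10:13', '12:11', '14:4', '16:56', '18:175', '20:192', '22:189', '24:188', '26:163', '28:92']
profile 22 32 ['-30:44', '-28:38', '-26:33', '-24:36', '-22:39', '-20:40', '-18:27', '-16:13', '-14:12', '-12:12', '-10:13', '-8:13', '-6:14', '-4:18', '-2:26', '0:36', '2:36', '4:23', '6:17', '8:13', '10:14', '12:11', '14:5', '16:34', '18:138', '20:178', '22:188', '24:189', '26:184', '28:172']
s6 flat mm: y -0.8 x -1.93 area 795.25 bbox y [np.float64(-19.5), np.float64(17.2)] x [np.float64(-14.5), np.float64(10.8)] ang 90.0 sz [25.  36.5]
profile -32 -22 ['-30:29', '-28:32', '-26:31', '-24:29', '-22:30', '-20:30', '-18:20', '-16:3', '-14:3', '-12:5', '-10:4', '-8:4', '-6:7', '-4:5', '-2:7', '0:9', '2:7', '4:5', '6:4', '8:6', '10:5', '12:2', '14:25', '16:93', '18:163', '20:197', '22:190', '24:189', '26:186', '28:159']
profile 22 32 ['-30:50', '-28:39', '-26:35', '-24:36', '-22:38', '-20:38', '-18:23', '-16:5', '-14:17', '-12:39', '-10:61', '-8:87', '-6:101', '-4:99', '-2:90', '0:84', '2:97', '4:121', '6:137', '8:134', '10:128', '12:99', '14:37', '16:15', '18:29', '20:38', '22:38', '24:49', '26:73', '28:109']
```

View pics/ab6.png

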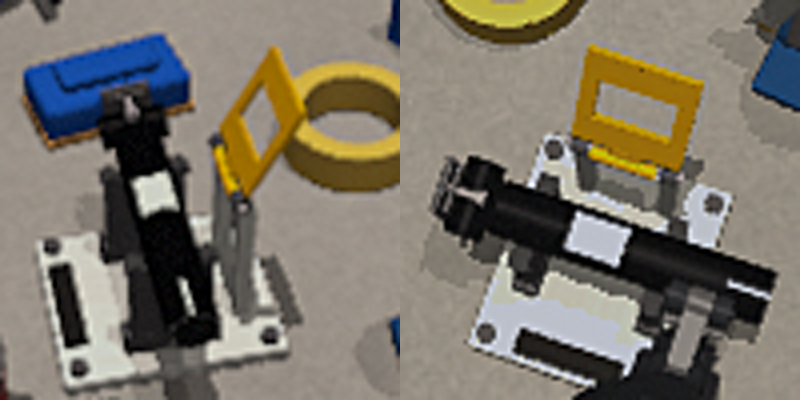

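The flat is up and looks level, between the V-blocks in both views (side crop 152,193; top crop 598,238). The tail slot is visible at (186,297) and (750,288). I'll refine the roll using the slot and the silhouette edges.

```bash
cat > fit2.py <<'E'
from h import *
def run(f,c,slot=(-.106,-.08)):
    img=np.load(f'pics/{f}.npz')['img'].astype(np.float32).mean(2)
    g=.00025;xs=np.arange(-.026,.026,g)
    def ortho(z,a,b):
        ys=np.arange(a,b,g*2)
        m=np.array([[proj(f,c+xj*x+yj*y+zj*z) for y in ys] for x in xs],np.float32)
        return ys,cv2.remap(img,m[...,0],m[...,1],cv2.INTER_CUBIC)
    for a,b in((-.104,-.09),(-.034,-.02),(.02,.034)):
        p=cv2.GaussianBlur(ortho(.095,a,b)[1].mean(1)[:,None],(1,9),0)[:,0];d=np.diff(p)
        L=xs[:-1]<-.012;R=xs[:-1]>.012
        l=xs[:-1][L][d[L].argmin()];r=xs[:-1][R][d[R].argmax()];print(f,'edges',a,(l*1e3).round(2),(r*1e3).round(2),'mid',((l+r)*500).round(2))
    for z,a,b,n in((.112,*slot,'slot'),(.107,-.014,.014,'flat')):
        ys,o=ortho(z,a,b)
        k=np.abs(xs)<(.009 if n=='slot' else .02); w=np.clip(o[k]-70,0,80) if n=='flat' else np.clip(o[k]-60,0,None)
        print(n,'x',((w*xs[k][:,None]).sum()/w.sum()*1e3).round(2),'y',((w*ys[None]).sum()/w.sum()*1e3).round(2),'max',o[k].max())
run('t6',np.array([.5603,-.0073,0]))
run('s6',np.array([.566,-.0045,0]))
E
python3 fit2.py
```

```text
t6 edges -0.104 -17.25 17.0 mid -0.12
t6 edges -0.034 -17.5 16.5 mid -0.5
t6 edges 0.02 -18.0 16.75 mid -0.62
slot x -1.7 y -93.61 max 241.52437
flat x 1.87 y -0.27 max 241.95123
s6 edges -0.104 -18.0 15.75 mid -1.12
s6 edges -0.034 -17.75 16.0 mid -0.87
s6 edges 0.02 -18.0 17.25 mid -0.37
slot x -2.48 y -93.61 max 232.38834
flat x -0.87 y -0.78 max 234.27632
```

```bash
python3 -m creep '[[[0.02,-0.01,-0.03,0,0,0,-1],[0.02,-0.01,-0.03,0,0,0,-1],[0,0,0,0,0,0,-1],[0,0,0,0,0,0,-1],[0,0,0,0,0,0,-1],[0,0,0,0,0,0,-1]]]'; python3 -c "
from h import *
now();goto(-21,-.081,.022)"
```

```text
time: 13.78
ee_pos: [0.4953, -0.0673, 0.2163]
tcp_rot: [159.4, 0.1, 70.4]
contact_force: [-0.4, 1.3, -0.4]
width: 0.998
grip_force: 0.0
tcp in seat frame [-0.0431 -0.0805  0.1213] toolz [ 0.351 -0.    -0.936]
shift [ 0.0478 -0.0176 -0.1419] turn [-0.0015 -0.0074 -0.0016] t 13.78 w 0.998 F [-0.4  1.3 -0.4] q [ -4.  -4. -24.  50.  -5. 105.] grip 0.0
```

```bash
python3 -m creep '[[[0.012,-0.0044,-0.0355,0,0,0,-1],[0.012,-0.0044,-0.0355,0,0,0,-1],[0.012,-0.0044,-0.0355,0,0,0,-1],[0.012,-0.0044,-0.0355,0,0,0,-1],[0,0,0,0,0,0,-1],[0,0,0,0,0,0,-1]]]'; python3 -c "
from h import *
now();goto(-20.6,-.081,.022)"
python3 -m creep '[[[0,0,0,0,0,0,0],[0,0,0,0,0,0,0],[0,0,0,0,0,0,0.2],[0,0,0,0,0,0,0.6],[0,0,0,0,0,0,1],[0,0,0,0,0,0,1],[0,0,0,0,0,0,1],[0,0,0,0,0,0,1],[-0.001,0.0004,-0.0003,0.0165,0.0458,0,1],[-0.001,0.0004,-0.0003,0.0165,0.0458,0,1],[0,0,0,0,0,0,1],[0,0,0,0,0,0,1],[0,0,0,0,0,0,1]]]' 40
python3 -m creep '[[[0,0,0,0,0,0,-1],[0,0,0,0,0,0,-1],[0,0,0,0,0,0,-1],[0,0,0,0,0,0,-1],[0,0,0,0,0,0,-1],[0,0,0,0,0,0,-1]]]'; python3 -m creep '[[[-0.01,0.0036,0.037,0,0,0,-1],[-0.01,0.0036,0.037,0,0,0,-1],[-0.01,0.0036,0.037,0,0,0,-1],[-0.01,0.0036,0.037,0,0,0,-1],[-0.02,0.01,0.03,0,0,0,1],[-0.02,0.01,0.03,0,0,0,1],[0,0,0,0,0,0,1]]]'
sed -i 's/^run.*//' fit2.py; python3 -c "
from fit2 import *
import fit
snap('side','s7');snap('top','t7')
run('t7',np.array([.5603,-.0073,0]))
run('s7',np.array([.566,-.0045,0]))
fit.fit('t7')
fit.fit('s7',np.array([.566,-.0045,0]))" 2>/dev/null | grep -v profile
```

```text
time: 14.28
ee_pos: [0.5422, -0.0847, 0.0731]
tcp_rot: [159.6, 0.1, 70.4]
contact_force: [0.6, -0.5, 0.8]
width: 1.001
grip_force: 0.0
tcp in seat frame [ 0.007  -0.0811 -0.0219] toolz [ 0.348 -0.001 -0.937]
shift [ 0.0007 -0.0002  0.0013] turn [ 0.0005 -0.0043 -0.0017] t 14.28 w 1.001 F [ 0.6 -0.5  0.8] q [ -6.   8. -34.  28.  -5. 103.] grip 0.0
time: 15.37
ee_pos: [0.5406, -0.0846, 0.0743]
tcp_rot: [165.0, 0.1, 70.3]
contact_force: [-6.7, -1.9, 7.6]
width: 0.36
grip_force: 40.4
time: 15.87
ee_pos: [0.5413, -0.084, 0.0734]
tcp_rot: [165.0, 0.0, 70.4]
contact_force: [0.6, 0.0, -0.1]
width: 0.997
grip_force: 0.0
time: 16.45
ee_pos: [0.4608, -0.0488, 0.2876]
tcp_rot: [164.6, -0.1, 70.4]
contact_force: [1.6, 0.2, 0.2]
width: 0.606
grip_force: 0.0
t7 edges -0.104 -17.5 17.0 mid -0.25
t7 edges -0.034 -17.5 16.5 mid -0.5
t7 edges 0.02 -18.25 16.75 mid -0.75
slot x -0.54 y -95.66 max 251.30008
flat x 2.51 y -0.23 max 260.88232
s7 edges -0.104 -17.75 15.75 mid -1.0
s7 edges -0.034 -18.0 16.0 mid -1.0
s7 edges 0.02 -18.75 17.5 mid -0.62
slot x -0.99 y -95.0 max 226.63933
flat x 0.05 y -0.64 max 238.45145
t7 flat mm: y -0.16 x -0.37 area 793.25 bbox y [np.float64(-17.5), np.float64(17.5)] x [np.float64(-12.5), np.float64(11.8)] ang 90.0 sz [24.   34.75]
s7 flat mm: y -0.69 x -0.99 area 791.75 bbox y [np.float64(-19.0), np.float64(16.8)] x [np.float64(-13.2), np.float64(11.5)] ang 89.43830108642578 sz [24.53313446 35.38065338]
```

Roll is now within about 1° and y within 1 mm. Next is the mask: shut the fingers, go over behind it and sweep it down.

```bash
python3 -c "
from h import *
now();goto(0,0,0,x=.125,z=.165)"
```

```text
tcp in seat frame [-0.0808 -0.0751  0.1879] toolz [ 0.262  0.001 -0.965]
shift [ 0.2191  0.0012 -0.0229] turn [ 0.089   0.2493 -0.0025] t 16.55 w 0.422 F [ 0.4 -0.4 -0.8] q [ -3.  -5. -13.  67.  -4. 106.] grip 0.0
```

```bash
python3 -m creep '[[[0.0274,0,0,0.0111,0.0312,0,1],[0.0274,0,0,0.0111,0.0312,0,1],[0.0274,0,0,0.0111,0.0312,0,1],[0.0274,0,0,0.0111,0.0312,0,1],[0.0274,0,0,0.0111,0.0312,0,1],[0.0274,0,0,0.0111,0.0312,0,1],[0.0274,0,-0.01,0.0111,0.0312,0,1],[0.0274,0,-0.01,0.0111,0.0312,0,1],[0,0,0,0,0,0,1],[0,0,0,0,0,0,1]]]' 40; python3 -c "
from h import *
now();goto(0,0,0,x=.125,z=.074)"
```

```text
time: 17.38
ee_pos: [0.6814, -0.0501, 0.2545]
tcp_rot: [-179.3, 0.2, 70.4]
contact_force: [-0.3, 0.2, 0.1]
width: -0.002
grip_force: 0.0
tcp in seat frame [ 0.1264 -0.0015  0.1595] toolz [-0.012 -0.003 -1.   ]
shift [-0.0008  0.0019 -0.0855] turn [-0.0008 -0.0124 -0.0018] t 17.38 w -0.002 F [-0.3  0.2  0.1] q [ -4.  31.  33.  92.  -0. 105.] grip 0.0
```

```bash
python3 -m creep '[[[0,0.0005,-0.0214,0,0,0,1],[0,0.0005,-0.0214,0,0,0,1],[0,0.0005,-0.0214,0,0,0,1],[0,0.0005,-0.0214,0,0,0,1],[0,0,0,0,0,0,1],[-0.0127,0.0046,0,0,0,0,1],[-0.0127,0.0046,0,0,0,0,1],[-0.0108,0.0039,0.004,0,0,0,1],[-0.0108,0.0039,0.004,0,0,0,1],[-0.0132,0.0047,0.004,0,0,0,1],[0,0,0,0,0,0,1]]]'; python3 -c "
from h import *
now();goto(0,0,0,x=.043,z=.086)"
python3 -m creep '[[[-0.0085,0.003,0,0,0,0,1],[-0.0085,0.003,0,0,0,0,1],[-0.008,0.0029,-0.0025,0,0,0,1],[-0.008,0.0029,-0.0025,0,0,0,1],[0,0,0,0,0,0,1]]]'
python3 -c "
from h import *
now();goto(0,0,0,x=.010,z=.071);snap('side','s8');snap('top','t8')
a=cv2.imread('pics/s8.png')[130:280,260:410];b=cv2.imread('pics/t8.png')[90:240,250:400]
cv2.imwrite('pics/ab8.png',cv2.resize(np.hstack([a,b]),None,fx=2.6,fy=2.6,interpolation=2))"
```

```text
time: 18.3
ee_pos: [0.6185, -0.0253, 0.1907]
tcp_rot: [-179.9, 0.0, 70.4]
contact_force: [1.4, 0.0, 0.4]
width: -0.004
grip_force: 0.0
tcp in seat frame [0.0588 0.0006 0.0957] toolz [-0.001 -0.    -1.   ]
shift [-0.0151  0.0048 -0.0097] turn [-0.0003 -0.0012 -0.0026] t 18.3 w -0.004 F [1.4 0.  0.4] q [ -2.  23.  11.  78.   0. 107.] grip 0.0
time: 18.72
ee_pos: [0.5854, -0.0137, 0.1825]
tcp_rot: [-179.7, 0.1, 70.4]
contact_force: [1.1, 0.5, 0.4]
width: -0.001
grip_force: 0.0
tcp in seat frame [0.0237 0.0003 0.0875] toolz [-0.005 -0.001 -1.   ]
shift [-0.013   0.0043 -0.0165] turn [-0.0003 -0.005  -0.0024] t 18.72 w -0.001 F [1.1 0.5 0.4] q [ -1.  20.   5.  75.   0. 108.] grip 0.0
```

View pics/ab8.png

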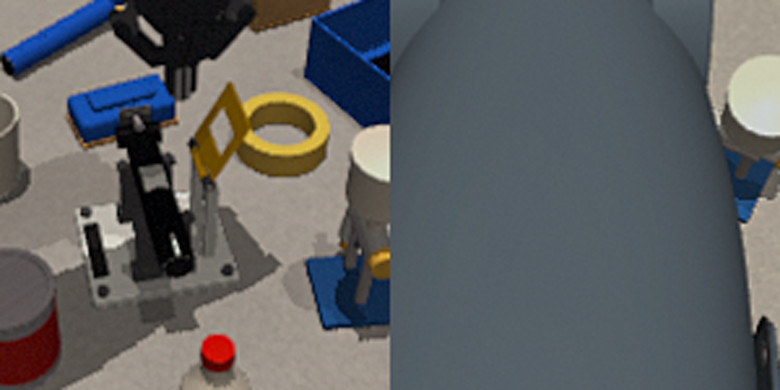

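The side view shows the fingers at (180,85) beyond the mask, which is still leaning back with its corner at (237,85). The descent fell short and the tip passed over the edge. I'll go back and descend deeper.

```bash
python3 -m creep '[[[0,0,0.035,0,0,0,1],[0,0,0.03,0,0,0,1],[0.02,-0.0072,0,0,0,0,1],[0.0242,-0.0087,0,0,0,0,1],[0.0242,-0.0087,0,0,0,0,1],[0.0242,-0.0087,0,0,0,0,1],[0,0,0,0,0,0,1],[0,0,-0.02,0,0,0,1],[0,0,-0.02,0,0,0,1],[0,0,-0.02,0,0,0,1],[0,0,-0.02,0,0,0,1],[0,0,0,0,0,0,1],[0,0,0,0,0,0,1]]]'; python3 -c "
from h import *
now();goto(0,0,0,x=.125,z=.068)"
```

```text
time: 19.9
ee_pos: [0.6791, -0.0474, 0.1672]
tcp_rot: [-179.7, 0.1, 70.4]
contact_force: [0.1, 0.6, 1.1]
width: -0.001
grip_force: 0.0
tcp in seat frame [0.1233 0.0002 0.0722] toolz [-0.006 -0.002 -1.   ]
shift [ 0.0016 -0.0008 -0.0042] turn [-0.0004 -0.0057 -0.002 ] t 19.9 w -0.001 F [0.1 0.6 1.1] q [ -4.  30.  19.  79.  -0. 106.] grip 0.0
```

```bash
python3 -m creep '[[[0,0,-0.006,0,0,0,1],[-0.0113,0.0041,0,0,0,0,1],[-0.0113,0.0041,0,0,0,0,1],[-0.0113,0.0041,0.001,0,0,0,1],[-0.0104,0.0037,0.002,0,0,0,1],[0,0,0,0,0,0,1]]]'; python3 -c "
from h import *
now();goto(0,0,0,x=.061,z=.083)"
```

```text
time: 20.4
ee_pos: [0.6363, -0.0314, 0.1683]
tcp_rot: [179.9, -0.0, 70.4]
contact_force: [0.7, -0.1, 4.5]
width: 0.0
grip_force: 2.0
tcp in seat frame [0.0776 0.0009 0.0733] toolz [ 0.002  0.    -1.   ]
shift [-0.0159  0.0048  0.0097] turn [ 0.0005  0.0023 -0.0022] t 20.4 w 0.0 F [ 0.7 -0.1  4.5] q [ -3.  25.  11.  75.  -0. 107.] grip 2.0
```

```bash
cat > mk.py <<'E'
from h import *
def mask(f,c=np.array([.566,-.0045,0])):
    hsv=cv2.cvtColor(np.load(f'pics/{f}.npz')['img'],cv2.COLOR_RGB2HSV)
    Y=cv2.inRange(hsv,(15,170,70),(32,255,255)); Y[:, :290]=0;Y[:,400:]=0;Y[:140]=0;Y[260:]=0
    def poly(ph,rs,hw):
        return np.array([proj(f,c+xj*(.045-r*np.cos(ph))+yj*s*hw+zj*(.116+r*np.sin(ph))) for r,s in((rs[0],-1),(rs[0],1),(rs[1],1),(rs[1],-1))])
    best=[]
    for ph in np.arange(-.05,2.4,.025):
        M=np.zeros_like(Y);cv2.fillPoly(M,[(poly(ph,(.006,.08),.033)*16).round().astype(int)],1,shift=4);cv2.fillPoly(M,[(poly(ph,(.03,.06),.023)*16).round().astype(int)],0,shift=4)
        best.append((round(float((M&(Y>0)).sum()/(M|(Y>0)).sum()),3),round(ph,3)))
    print(f,sorted(best)[::-1][:4],'px',int((Y>0).sum()))
E
python3 -c "
from mk import *
snap('side','s9')
for f in('s0','s8','s9'):mask(f)"
```

```text
s0 [(0.275, np.float64(2.05)), (0.266, np.float64(2.075)), (0.265, np.float64(2.1)), (0.259, np.float64(2.125))] px 1041
s8 [(0.272, np.float64(2.05)), (0.265, np.float64(2.1)), (0.263, np.float64(2.075)), (0.262, np.float64(2.125))] px 1017
s9 [(0.215, np.float64(1.925)), (0.214, np.float64(1.95)), (0.207, np.float64(1.9)), (0.202, np.float64(1.975))] px 988
```

The mask has started to fold, from 2.05 to about 1.93 rad, so I'll continue.

```bash
python3 -m creep '[[[-0.0085,0.003,0.003,0,0,0,1],[-0.0085,0.003,0.004,0,0,0,1],[-0.0085,0.003,0.004,0,0,0,1],[-0.0085,0.003,0.003,0,0,0,1],[0,0,0,0,0,0,1]]]'; python3 -c "
from mk import *
now();goto(0,0,0,x=.026,z=.081);snap('side','s10');mask('s10')"
```

```text
time: 20.87
ee_pos: [0.6002, -0.0189, 0.1798]
tcp_rot: [-179.8, 0.0, 70.4]
contact_force: [-0.1, -0.4, 0.1]
width: 0.0
grip_force: 0.0
tcp in seat frame [0.0393 0.0004 0.0848] toolz [-0.003 -0.001 -1.   ]
shift [-0.0127  0.0041 -0.0038] turn [-0.0004 -0.0034 -0.0025] t 20.87 w 0.0 F [-0.1 -0.4  0.1] q [ -2.  22.   7.  75.   0. 108.] grip 0.0
s10 [(0.177, np.float64(1.775)), (0.169, np.float64(2.325)), (0.168, np.float64(2.375)), (0.166, np.float64(1.75))] px 962
```

```bash
python3 - <<'E'
s=open('mk.py').read()
s=s.replace("    best=[]","    Y[:,:]=np.where(Y>0,255,0)\n    S=tape(Y.shape)\n    Y[S>0]=0\n    best=[]").replace("        best.append","        M[S>0]=0\n        best.append")
s=s.replace("def mask","""def tape(sh):
    # tape: disc 110 mm dia, 36 high; located at top px (297,129) z .036
    T=atz('t0',297,129,.036);M=np.zeros(sh,np.uint8);pts=[]
    for z in(0,.036):
        for a in np.linspace(0,6.28,40): pts.append(proj('s0',np.array([T[0]+.006+.06*np.cos(a),T[1]+.003+.06*np.sin(a),z])))
    cv2.fillConvexPoly(M,cv2.convexHull(np.array(pts).round().astype(np.int32)),1);return M
def mask""",1)
open('mk.py','w').write(s)
E
python3 -c "
from mk import *
for f in('s0','s8','s9','s10'):mask(f)
for f in('s0','s10'):
  hsv=cv2.cvtColor(np.load(f'pics/{f}.npz')['img'],cv2.COLOR_RGB2HSV);Y=cv2.inRange(hsv,(15,170,70),(32,255,255));Y[tape(Y.shape)>0]=0;p=np.argwhere(Y[140:260,290:400]>0)+[140,290];print(f,len(p),p.min(0),p.max(0))
"
```

```text
s0 [(0.649, np.float64(2.075)), (0.615, np.float64(2.1)), (0.614, np.float64(2.05)), (0.607, np.float64(2.125))] px 274
s8 [(0.693, np.float64(2.075)), (0.654, np.float64(2.1)), (0.646, np.float64(2.05)), (0.645, np.float64(2.125))] px 241
s9 [(0.621, np.float64(1.925)), (0.606, np.float64(1.9)), (0.593, np.float64(1.95)), (0.575, np.float64(1.875))] px 232
s10 [(0.619, np.float64(1.775)), (0.578, np.float64(1.75)), (0.548, np.float64(1.8)), (0.529, np.float64(1.725))] px 238
s0 274 [140 292] [225 393]
s10 238 [164 292] [225 392]
```

```bash
python3 -c "
from h import *
print(proj('s8',np.array([.5854,-.0137,.1825])),'seen tip ~ (331,166)')
for f,P in(('s9',[.6363,-.0314,.1683]),('s10',[.6002,-.0189,.1798])):
  u,v=proj(f,np.array(P));print(f,u,v)
  im=np.load(f'pics/{f}.npz')['img'];hsv=cv2.cvtColor(im,cv2.COLOR_RGB2HSV)
  for r in range(int(v)-14,int(v)+12,1):
    print(r,''.join('Y' if 15<=h<=32 and s>150 and V>60 else '#' if V<60 else '+' if V<110 else '.' for h,s,V in hsv[r,int(u)-28:int(u)+30]))
"
```

```text
[327.71913803 174.07226181] seen tip ~ (331,166)
s9 348.9549276350081 175.26872087555125
161 ........................Y#####++##+##+....................
162 ........................Y#####++##+##+....................
163 .......................YY#####++##+##+....................
164 ......................+YYY####++##+##+....................
165 ......................YYYY####++##+##.....................
166 .....................+YYYY####++#+##+.....YYYYYYYYYY......
167 .....................YYYYYY###++#++....YYYYYYYYYYYYYYYYY..
168 .....................YYYYYYY##+##++.YYYYYYYYYYYYYYYYYYYYYY
169 ....................YYYYYYYYY++#++.YYYYYYYYYYYYYYYYYYYYYYY
170 .....+++............YYYYYYYYY+...YYYYYYYYYYYYYYYYYYYYYYYYY
171 ..++++#+...........YYYY+YYYYY....YYYYYYYYYYYYYYYYYYYYYYYYY
172 ++++++++...........YY...YYYYYY..YYYYYYYYYYYYYYYYYYYYYYYYYY
173 ++++++++...........YY...+YYYYYYYYYYYYYYYYYYYYYYYYYYYYYYYYY
174 ++++++++..........YY.....YYYYYYYYYYYYYYYYYYYYYYYYYYYYYYYYY
175 +++++##...........YY.....YYYYYYYYYYYYYYYYYYYYYYYYYYYYYYYYY
176 ###+++YY.........YYY.....YYYYYYYYYYYYYYYYYYYYYYYYYYYYYYYYY
177
[... 1605 characters left out ...]
YYYYYYY
174 #####+.######+++++++++........YYY...YYYYY....YYYYYYYYYYYYY
175 #####+..#####++++++##.........YY....YYYYYY...YYYYYYYYYYYYY
176 #####+..+#######++++YY.......+YY....YYYYYY...YYYYYYYYYYYYY
177 ######+.+#######+YYYY++......YY......YYYYY...YYYYY#YYYYY++
178 ######++++######YY+..........YY......YYYYY..YYYYYYYYY+++..
179 #######++#######+............YYY......YYY...YYYYYYYY++....
180 ################............+YYY......YYY...YYYYYYY.......
181 ################............YYYY......YYY...#YYYYYY.......
182 ################+...........YYYYY.....YYY...#YYYYYYY......
183 ################+..........##YYYY.....YY....YYYYYYYYYY....
184 ###############++..........##YYYYY...+YY....YYYYYYYYYYY...
```

The pixel map shows the fingertip ends about 6 px (roughly 14 mm) above the projected TCP, so it slipped over the edge. I'll repeat the sweep about 14 mm lower.

```bash
python3 -m creep '[[[0,0,0.03,0,0,0,1],[0,0,0.02,0,0,0,1],[0.0235,-0.0084,0,0,0,0,1],[0.0235,-0.0084,0,0,0,0,1],[0.0235,-0.0084,0,0,0,0,1],[0,0,0,0,0,0,1],[0,0,-0.02,0,0,0,1],[0,0,-0.02,0,0,0,1],[0,0,-0.02,0,0,0,1],[0,0,-0.008,0,0,0,1],[0,0,0,0,0,0,1],[0,0,0,0,0,0,1]]]'; python3 -c "
from h import *
now();goto(0,0,0,x=.06,z=.068)"
```

```text
time: 21.92
ee_pos: [0.6718, -0.0446, 0.1609]
tcp_rot: [-179.8, 0.1, 70.4]
contact_force: [0.1, -0.5, 0.9]
width: -0.0
grip_force: 0.0
tcp in seat frame [0.1154 0.0004 0.0659] toolz [-0.004 -0.001 -1.   ]
shift [-0.0523  0.0183  0.0021] turn [-0.0003 -0.0042 -0.0021] t 21.92 w -0.0 F [ 0.1 -0.5  0.9] q [ -4.  30.  17.  77.  -0. 106.] grip 0.0
```

```bash
python3 -m creep '[[[-0.0094,0.0034,0,0,0,0,1],[-0.0094,0.0034,0,0,0,0,1],[-0.0094,0.0034,0,0,0,0,1],[-0.0094,0.0034,0,0,0,0,1],[-0.0094,0.0034,0,0,0,0,1],[-0.0094,0.0034,0.002,0,0,0,1],[0,0,0,0,0,0,1]]]'; python3 -c "
from mk import *
now();goto(0,0,0,x=.043,z=.072);snap('side','s11');mask('s11')"
```

```text
time: 22.5
ee_pos: [0.615, -0.0237, 0.1649]
tcp_rot: [-179.9, 0.0, 70.4]
contact_force: [1.1, -0.9, 0.8]
width: 0.003
grip_force: 0.0
tcp in seat frame [0.055  0.0009 0.0699] toolz [-0.002 -0.    -1.   ]
shift [-0.0115  0.0032  0.0021] turn [-0.0003 -0.0016 -0.0025] t 22.5 w 0.003 F [ 1.1 -0.9  0.8] q [ -2.  24.   7.  74.   0. 107.] grip 0.0
s11 [(0.511, np.float64(1.525)), (0.429, np.float64(1.5)), (0.408, np.float64(1.55)), (0.368, np.float64(1.475))] px 162
```

```bash
python3 -m creep '[[[-0.0094,0.0034,0.001,0,0,0,1],[-0.0094,0.0034,0,0,0,0,1],[-0.0094,0.0034,-0.002,0,0,0,1],[-0.0085,0.003,-0.005,0,0,0,1],[-0.0075,0.0027,-0.006,0,0,0,1],[0,0,0,0,0,0,1]]]'; python3 -c "
from mk import *
now();goto(0,0,0,x=-.004,z=.044);snap('side','s12');mask('s12')"
```

```text
time: 23.05
ee_pos: [0.5697, -0.0079, 0.1504]
tcp_rot: [-179.7, 0.1, 70.4]
contact_force: [0.3, -0.3, 0.3]
width: 0.004
grip_force: 0.0
tcp in seat frame [0.0069 0.0005 0.0554] toolz [-0.005 -0.001 -1.   ]
shift [-0.0105  0.0033 -0.0114] turn [-0.0005 -0.0053 -0.0023] t 23.05 w 0.004 F [ 0.3 -0.3  0.3] q [ -1.  20.  -1.  70.   0. 109.] grip 0.0
s12 [(0.542, np.float64(0.85)), (0.524, np.float64(0.875)), (0.5, np.float64(0.825)), (0.462, np.float64(0.8))] px 205
```

```bash
python3 -m creep '[[[-0.0062,0.0022,-0.0065,0,0,0,1],[-0.0062,0.0022,-0.0065,0,0,0,1],[-0.006,0.0021,-0.0075,0,0,0,1],[-0.006,0.0021,-0.0075,0,0,0,1],[-0.0038,0.0014,-0.006,0,0,0,1],[-0.0038,0.0014,-0.006,0,0,0,1],[0,0,0,0,0,0,1]]]'; python3 -c "
from mk import *
now();goto(0,0,0,x=-.026,z=.012);snap('side','s13');mask('s13')"
```

```text
time: 23.68
ee_pos: [0.5385, 0.0031, 0.1098]
tcp_rot: [-179.7, 0.1, 70.4]
contact_force: [0.2, -0.4, -0.3]
width: -0.005
grip_force: 0.0
tcp in seat frame [-0.0261  0.0003  0.0148] toolz [-0.005 -0.002 -1.   ]
shift [ 0.     -0.0003 -0.0028] turn [-0.0003 -0.0054 -0.0021] t 23.68 w -0.005 F [ 0.2 -0.4 -0.3] q [  0.  18.  -9.  63.   0. 110.] grip 0.0
s13 [(0.547, np.float64(0.1)), (0.544, np.float64(0.125)), (0.528, np.float64(0.075)), (0.512, np.float64(0.15))] px 349
```

```bash
python3 -m creep '[[[0,0,-0.003,0,0,0,1],[0,0,-0.003,0,0,0,1],[0,0,0,0,0,0,1],[0,0,0,0,0,0,1]]]'; python3 -c "
from mk import *
now();snap('side','s14');mask('s14')"
```

```text
time: 24.07
ee_pos: [0.5395, 0.0029, 0.1046]
tcp_rot: [-179.8, 0.1, 70.4]
contact_force: [0.0, -0.4, 0.2]
width: 0.004
grip_force: 0.0
tcp in seat frame [-0.0251  0.0005  0.0096] toolz [-0.004 -0.001 -1.   ]
s14 [(0.554, np.float64(0.05)), (0.554, np.float64(0.025)), (0.552, np.float64(0.1)), (0.539, np.float64(-0.025))] px 348
```

```bash
python3 -m creep '[[[0,0,-0.0015,0,0,0,1],[0,0,-0.0015,0,0,0,1],[0,0,0,0,0,0,1]]]'; python3 -m creep '[[[0,0,-0.0015,0,0,0,1],[0,0,-0.0015,0,0,0,1],[0,0,0,0,0,0,1]]]'; python3 -c "
from mk import *
now();snap('side','s15');mask('s15')"
```

```text
time: 24.37
ee_pos: [0.5394, 0.003, 0.1015]
tcp_rot: [-179.8, 0.1, 70.4]
contact_force: [-0.8, 0.0, -1.0]
width: -0.002
grip_force: 0.0
time: 24.62
ee_pos: [0.5393, 0.0031, 0.0985]
tcp_rot: [-179.8, 0.1, 70.4]
contact_force: [0.2, -0.7, -0.5]
width: -0.001
grip_force: 0.0
tcp in seat frame [-0.0253  0.0005  0.0035] toolz [-0.004 -0.001 -1.   ]
s15 [(0.546, np.float64(-0.025)), (0.542, np.float64(0.0)), (0.541, np.float64(-0.05)), (0.507, np.float64(0.05))] px 356
```

```bash
python3 -m creep '[[[0,0,-0.0015,0,0,0,1],[0,0,-0.0015,0,0,0,1],[0,0,0,0,0,0,1]]]'; python3 -c "
from mk import *
snap('side','s16');mask('s16')
u,v=proj('s16',np.array(get_obs()['ee_pos']));print(u,v)
hsv=cv2.cvtColor(np.load('pics/s16.npz')['img'],cv2.COLOR_RGB2HSV)
for r in range(int(v)-20,int(v)+16): print(r,''.join('Y' if 15<=h<=32 and s>150 and V>60 else '#' if V<60 else '+' if V<110 else '.' for h,s,V in hsv[r,int(u)-20:int(u)+45]))
"
```

```text
time: 24.92
ee_pos: [0.5394, 0.003, 0.0955]
tcp_rot: [-179.8, 0.1, 70.4]
contact_force: [0.4, -0.1, -0.7]
width: 0.004
grip_force: 0.0
s16 [(0.528, np.float64(-0.05)), (0.508, np.float64(-0.025)), (0.504, np.float64(0.0)), (0.447, np.float64(0.05))] px 354
308.51886655133444 202.41470659964511
182 .Y+################################+..........................#YY
183 .+Y.+#############################+...........+...............YYY
184 ...Y#############################+...........#+++.............YYY
185 ...YY.+Y########################+......YYY..+#+#+.............YYY
186 ....YYY+++###+++############YYYYYYYYYYYYYY...#YY+.............YYY
187 ....++..........###########YYYYYYYYYYYYYYY...YYYY.............+YY
188 ................####++##+##YYYYYYYYYYYYYYYY..YYYY+.............YY
189 ................####++#++##YYYYYYYYYYYYYYYY...YYY.+............+Y
190 ................####++##+###YY#####+YYYYYYY...YYYY..............Y
191 ................####++##+###########YYYYYYYYYYYYYY..............+
192 ................####++##+###########YYYYYYYYYYYYYY...............
193 ................+###++##+######
[... 1014 characters left out ...]

208 .................++#####################.....++++..+++++.........
209 ...+++...........########################....++++..++++..........
210 ...+##+..........########################+...+++++.++++..........
211 ...#+#+..........############################++++..++++..........
212 ...###+..........#############################+++++++++..........
213 ....++...........+#############################++++++++..........
214 .................+#############################+...++++..........
215 ..................###+#######################+.....++++..........
216 .....++##+........+++++######################+.....++++..........
217 ....+#####.......++++++######################+....+++++..........
```

```bash
python3 -m creep '[[[0,0,-0.0015,0,0,0,1],[0,0,-0.0015,0,0,0,1],[0,0,0,0,0,0,1]]]'|grep -E 'pos|contact'; python3 -m creep '[[[0,0,-0.0015,0,0,0,1],[0,0,-0.0015,0,0,0,1],[0,0,0,0,0,0,1]]]' |grep -E 'pos|contact'; python3 -c "
from mk import *
snap('side','s17');mask('s17')"
```

```text
ee_pos: [0.5397, 0.003, 0.095]
contact_force: [-6.3, -0.1, 21.5]
ee_pos: [0.5399, 0.003, 0.0944]
contact_force: [-15.4, 0.2, 46.1]
s17 [(0.534, np.float64(-0.05)), (0.511, np.float64(-0.025)), (0.507, np.float64(0.0)), (0.447, np.float64(0.05))] px 357
```

The mask is hard on its stop (46 N, no further travel). Now I'll lift away and verify.

```bash
python3 -m creep '[[[0,0,0.005,0,0,0,1],[0,0,0.02,0,0,0,1],[0,0,0.035,0,0,0,1],[0,0,0.04,0,0,0,1],[-0.03,0.01,0.025,0,0,0,1],[-0.04,0.01,0,0,0,0,1],[-0.04,0.01,0,0,0,0,1],[-0.04,0.01,0,0,0,0,1],[0,0,0,0,0,0,1],[0,0,0,0,0,0,1]]]' | grep -E 'time|pos|contact'; python3 -c "
from mk import *
from fit2 import run
import fit
snap('side','s18');snap('top','t18');mask('s18')
run('t18',np.array([.5603,-.0073,0]),(-.106,-.088))
run('s18',np.array([.566,-.0045,0]),(-.106,-.088))
# mask outline in top view: yellow bounds in jig coords at z=.118
hsv=cv2.cvtColor(np.load('pics/t18.npz')['img'],cv2.COLOR_RGB2HSV);Y=cv2.inRange(hsv,(15,170,70),(32,255,255));Y[:150]=0;Y[250:]=0;Y[:,:270]=0;Y[:,370:]=0
c=np.array([.5603,-.0073,0]);p=np.argwhere(Y>0)
J=np.array([[(atz('t18',x,y,.118)-c)@xj,(atz('t18',x,y,.118)-c)@yj] for y,x in p]);print('mask x',np.percentile(J[:,0],[1,99]),'y',np.percentile(J[:,1],[1,99]))
" 2>/dev/null
```

```text
time: 26.35
ee_pos: [0.3878, 0.0433, 0.2154]
contact_force: [1.2, -0.5, 0.7]
s18 [(0.682, np.float64(-0.025)), (0.681, np.float64(-0.05)), (0.673, np.float64(0.0)), (0.606, np.float64(0.05))] px 469
t18 edges -0.104 -17.25 17.0 mid -0.12
t18 edges -0.034 -17.25 22.25 mid 2.5
t18 edges 0.02 -12.25 16.25 mid 2.0
slot x -0.21 y -97.61 max 249.11952
flat x -1.48 y -0.21 max 247.41974
s18 edges -0.104 -18.0 18.0 mid 0.0
s18 edges -0.034 -18.0 16.0 mid -1.0
s18 edges 0.02 -12.25 17.75 mid 2.75
slot x -0.96 y -97.5 max 224.4733
flat x -2.17 y -0.28 max 230.03401
mask x [-0.03540986  0.0471402 ] y [-0.0329554   0.03252554]
```

```bash
python3 -c "
from rig import *
print(job_done())"
```

```text
the job is handed in; nothing more can be done
None
```

I rolled the cap flat-up to within about 1° and centred it to within about 1 mm by my camera measurements. The mask is shut on its stop with the flat in the window, the arm is clear, and I handed the job in at about 26 s; no verdict came back.

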